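# Stage specimen pots by urgency

### The arm

A 7-joint arm with a two-finger parallel gripper is mounted at the origin on the work surface. World frame = base frame: x ahead of the robot, y to its left, z up, the work surface at z = 0. Lengths are in m, angles in rad, forces in N, time in s.
With the tool pointing down it reaches from about 0.4 to 0.85 m from the base axis. Payload 4.5 kg.
Tool frame: the origin (TCP) lies midway between the tips of the shut fingers; the grasp point (between the pads) lies 19 mm behind it (r.grip_point_offset is the distance from the TCP to the grasp point, in m); z points along the fingers, y is the line along which they close (so a half turn about z gives the same grasp; the last joint's range is limited). The gripper opens to 88 mm and grips with 3 to 60 N. Pads are 18 mm wide; open, the fingers measure 123 mm over their backs; the gripper's body (75 mm by 187 mm) begins 45 mm behind the grasp point.
Start: joints at [-1.189, 0.689, -0.195, 1.565, 0.157, 0.902, -0.215], TCP at [0.213, 0.588, 0.239] pointing down, gripper open.
Joint ranges: [-3.01, 3.01], [-0.46, 2.08], [-1.47, 1.51], [0.13, 2.56], [-1, 4.14], [0.04, 2.09], [-2.66, 2.66]. Speed limits (rad/s): [2.57, 2.57, 3.14, 3.14, 3.14, 3.14, 3.14].

### API

Orientations are given as a unit quaternion [x, y, z, w].
In Python, from plant import r, optics gives the robot as it stands.
- The arm moves only by the shell command python3 -m pendant 'ROWS' [OPENING] [FORCE]. ROWS is JSON, a list of rows, each a list of 6 numbers: the shift along the tool's x, y, z as a fraction of full scale, then the turn, a rotation vector about the tool's x, y, z as a fraction of full scale. A call has 1 to 5 rows; each row shifts and turns the commanded pose from where the row before left it, along the tool's axes as they then stand; what a row does not reach is not made up. Full scale, the value 1, is 0.025 m for a shift and pi rad for a turn. A row lasts 1/12 s, in which the tool goes at most 41.7 mm and 7.16 degrees, less where a joint would pass 70% of its speed; a pose out of reach is approached as far as the arm can. A call with a number of a shift or a turn outside -1 to 1 is refused whole. A call with a gripper value outside its range is refused whole. OPENING is the opening, from -1 (shut) to 1 (fully open), set as the call begins (- or left out, the last holds). The fingers move at their own pace and stop on an object; FORCE is the grip in N (left out, the last holds). Time passes only in rows, so rows that do not move let the fingers close. It gives the time, the measured TCP pose, the force, the opening and the grip force at its end, in the units of the state.
- r.get_state(): the state, without advancing time (a new reading comes with each control period).
- optics.snapshot(name): name is "side" or "top" or "wrist"; returns (picture, depth): 480x640x3 uint8, blue, green, red; 480x640 float32, m along the optical axis (not along the pixel's ray), 0 where there is no reading.
- optics.calibration(name): a dict with "vfov" (degrees; the focal length in pixels is half the picture's height over the tangent of half this angle, whatever the lens; pixels are square), "cx", "cy" (the principal point, pixels), "cam_to_world" (4x4, takes a point from camera to world coordinates); the wrist camera has in their place "tool_from_camera" (4x4, takes a point from camera to tool coordinates, whose origin is the TCP and whose axes are the flange's). Camera axes: x right, y up, looking along -z (the intrinsics and any distortion apply to the point x, -y, -z); pixel columns grow to the right and rows downward; lengths in m; the calibration is good to about 2 mm. A picture is of the moment at which its call begins: read the wrist's pose just before it. calibration takes no time and is no camera call.
- r.finish_job(): hands the job in; it is judged then, once.
The state is a dict: "clock": time; "q": joint angles; "qd": joint speeds; "joint_torque": joint torques, N m; "tool_pos": TCP position; "eef_rot": TCP orientation; "contact_force": force on the tool from outside, world axes, zero at the start; "moment": the same for the moment, N m; "opening": opening from 0.0 (shut) to 1.0 (fully open); "finger_force": force on a finger pad.
Only numpy, scipy, OpenCV 4.12 (cv2) and the standard library are available. Lean on these libraries where they do the work, as an engineer would, in place of code of your own. Each camera call takes 0.05 s, during which the arm holds its last target. There are 200 camera calls.

### The job

Get the short, wide specimen pots ready for the microscope: stand each one upright in the shallow cup of the same colour as its cap, one after another in order of urgency: red first, then yellow, then blue, then green. Set each pot down gently, do not drop it into its cup. Leave the tall, slim vials where they stand; they have similar caps but are not for today.

Things in the scene. Friction and masses are not known exactly. Their poses are not given: they have to be found in the camera images.
- pot_red: short, wide specimen pot: white round body 41 mm in diameter and 41 mm tall under a red screw cap 44 mm in diameter and 15 mm tall, 56 mm tall in all, closed, 40 to 90 g, loose, standing upright on the pale grey board (6 mm thick). Origin: centre of its underside; z up along its axis; round, so its yaw does not matter
- pot_yellow: short, wide specimen pot: white round body 41 mm in diameter and 41 mm tall under a yellow screw cap 44 mm in diameter and 15 mm tall, 56 mm tall in all, closed, 40 to 90 g, loose, standing upright on the pale grey board (6 mm thick). Origin: centre of its underside; z up along its axis; round, so its yaw does not matter
- pot_blue: short, wide specimen pot: white round body 41 mm in diameter and 41 mm tall under a blue screw cap 44 mm in diameter and 15 mm tall, 56 mm tall in all, closed, 40 to 90 g, loose, standing upright on the pale grey board (6 mm thick). Origin: centre of its underside; z up along its axis; round, so its yaw does not matter
- pot_green: short, wide specimen pot: white round body 41 mm in diameter and 41 mm tall under a green screw cap 44 mm in diameter and 15 mm tall, 56 mm tall in all, closed, 40 to 90 g, loose, standing upright on the pale grey board (6 mm thick). Origin: centre of its underside; z up along its axis; round, so its yaw does not matter
- cup_red: shallow round red cup fixed to the board: outer diameter 68 mm, 12 mm tall, wall 4 mm, so a round recess 60 mm across and 8 mm deep; its floor is 4 mm thick. Origin: centre of its underside, on the board's surface (6 mm above the table); z up
- cup_yellow: shallow round yellow cup fixed to the board: outer diameter 68 mm, 12 mm tall, wall 4 mm, so a round recess 60 mm across and 8 mm deep; its floor is 4 mm thick. Origin: centre of its underside, on the board's surface (6 mm above the table); z up
- cup_blue: shallow round blue cup fixed to the board: outer diameter 68 mm, 12 mm tall, wall 4 mm, so a round recess 60 mm across and 8 mm deep; its floor is 4 mm thick. Origin: centre of its underside, on the board's surface (6 mm above the table); z up
- cup_green: shallow round green cup fixed to the board: outer diameter 68 mm, 12 mm tall, wall 4 mm, so a round recess 60 mm across and 8 mm deep; its floor is 4 mm thick. Origin: centre of its underside, on the board's surface (6 mm above the table); z up
- vial_red: tall, slim amber vial with a red cap, 27 mm in diameter, 78 mm tall, loose, standing upright on the board, the tallest thing there; not part of the job, to be left where it is. Origin: centre of its underside; z up
- vial_blue: tall, slim amber vial with a blue cap, 27 mm in diameter, 78 mm tall, loose, standing upright on the board, the tallest thing there; not part of the job, to be left where it is. Origin: centre of its underside; z up
Mind the look-alikes: they are no part of the job. Leave any black look-alike of the pot_yellow alone.

How it is judged:
By the outcome, as a careful person would: the job done as asked, in the order asked, and still so for the second after the job is handed in, with the robot touching nothing.
It also fails if it takes over 99 s, if anything falls off the work surface, if the arm or the gripper's body presses on something with over 40 N, if the wrist force passes 120 N, or if a joint passes its speed limit or range.

## Working session

There is one attempt and no reset: what is moved stays moved. The work goes in short steps, Python scripts to look and compute and a shell command to move; the robot and the scene stay as the last step left them, time stands still between calls to the robot, and variables do not carry over. Pictures are saved under pics/ and viewed, at most 14 in all, crops included, and the job is handed in when it is done.

```bash
ls; mkdir -p pics
python3 - <<'E'
from plant import r, optics
import cv2
for n in("top","side"):
    p,d=optics.snapshot(n); cv2.imwrite(f"pics/{n}0.png",p)
    import numpy as np; np.save(f"{n}0.npy",d)
    print(n,optics.calibration(n))
print(optics.calibration("wrist"))
print(r.get_state(), r.grip_point_offset)
E
```

```text
pics
top {'vfov': 47.09596858219114, 'cx': 323.4445449577079, 'cy': 238.1574501730904, 'cam_to_world': array([[-0.02753409,  0.99615851, -0.08312704,  0.41772761],
       [-0.9992792 , -0.02960338, -0.02376376, -0.01279275],
       [-0.02613331,  0.08241281,  0.99625558,  1.06334469],
       [ 0.        ,  0.        ,  0.        ,  1.        ]])}
side {'vfov': 51.37265526402556, 'cx': 327.011640766678, 'cy': 240.07007737948862, 'cam_to_world': array([[-0.99593166,  0.05650661, -0.07019348,  0.43125221],
       [-0.08914928, -0.50430759,  0.85890992,  0.9247858 ],
       [ 0.01313498,  0.86167329,  0.50729342,  0.56672039],
       [ 0.        ,  0.        ,  0.        ,  1.        ]])}
{'vfov': 66.89605808211448, 'cx': 317.508878562179, 'cy': 239.94596834665145, 'tool_from_camera': array([[-9.54582793e-04,  9.46894975e-01,  3.21541592e-01,
         8.36687714e-02],
       [ 9.99999493e-01,  1.00683412e-03,  3.78222892e-06,
         9.73452675e-04],
       [-3.20157671e-04,  3.21541432e-01, -9.46895456e-01,
        -1.46304151e-01],
       [ 0.00000000e+00,  0.00000000e+00,  0.00000000e+00,
         1.00000000e+00]])}
{'clock': 0.1, 'q': array([-1.18919195,  0.68991652, -0.19454456,  1.56621497,  0.15729442,
        0.9024979 , -0.21512062]), 'qd': array([ 0.00112667, -0.00347482, -0.00144246, -0.00375043, -0.00082244,
       -0.00166158,  0.00031728]), 'joint_torque': array([-2.30642167e-03, -5.28504395e+01, -1.27111137e+00, -1.53837955e+01,
       -5.25156932e-02,  1.99653070e-03,  3.26818031e-05]), 'tool_pos': array([0.2128577 , 0.58704282, 0.23798729]), 'eef_rot': array([ 1.72993419e-01,  9.84922637e-01, -8.17189228e-04, -9.41109668e-05]), 'contact_force': array([ 0.1549516 , -0.49656045, -1.12610633]), 'moment': array([-0.01372356, -0.02877085,  0.0307545 ]), 'finger_force': 0.0, 'opening': 1.000928744599616} 0.0187
```

View pics/top0.png

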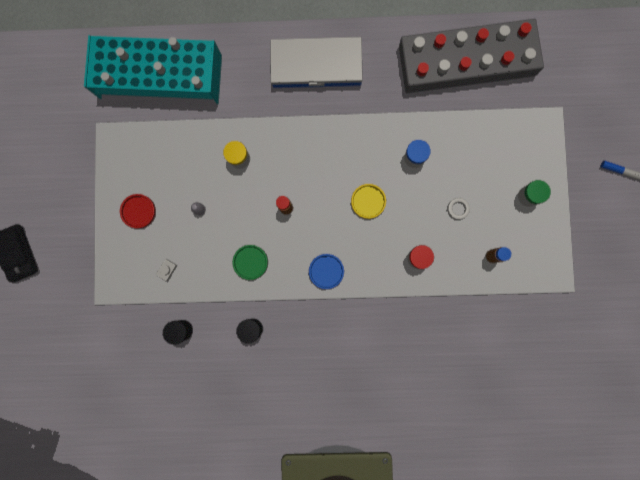

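View pics/side0.png

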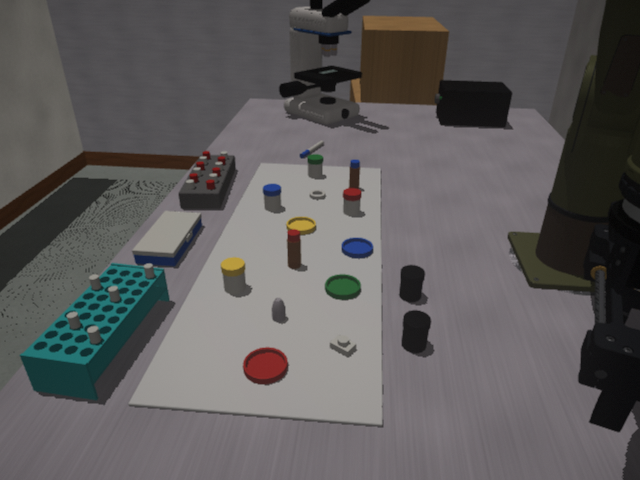

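The top picture shows caps at about yellow (235,152), blue (418,152), red (421,257) and green (538,192). The cups are red (138,211), green (250,263), blue (326,272) and yellow (369,202), and the vials are at (284,204) and (502,255). The side picture agrees. The black look-alikes stand off the board.

```bash
cat > h.py <<'E'
import numpy as np, cv2
from plant import r, optics
from scipy.spatial.transform import Rotation as R
def ray(cal,u,v,T):
    f=240/np.tan(np.radians(cal["vfov"]/2))
    return T[:3,:3]@np.array([(u-cal["cx"])/f,-(v-cal["cy"])/f,-1]),T[:3,3]
def onplane(cal,u,v,z,T=None):
    T=cal["cam_to_world"] if T is None else T
    d,o=ray(cal,u,v,T); return o+d*(z-o[2])/d[2]
def ondepth(cal,u,v,dep,T=None):
    T=cal["cam_to_world"] if T is None else T
    d,o=ray(cal,u,v,T); return o+d*dep
HUE={"red":[(0,8),(172,180)],"yellow":[(20,35)],"blue":[(100,125)],"green":[(50,85)]}
def blobs(p,c,amin=60):
    h=cv2.cvtColor(p,cv2.COLOR_BGR2HSV); m=np.zeros(h.shape[:2],np.uint8)
    for a,b in HUE[c]: m|=cv2.inRange(h,(a,130,60),(b,255,255))
    cs,_=cv2.findContours(m,cv2.RETR_EXTERNAL,cv2.CHAIN_APPROX_NONE)
    return [(cv2.minEnclosingCircle(k),cv2.fitEllipse(k)) for k in cs if cv2.contourArea(k)>amin]
def tool_T():
    s=r.get_state(); T=np.eye(4); T[:3,:3]=R.from_quat(s["eef_rot"]).as_matrix(); T[:3,3]=s["tool_pos"]; return T
def delta(x,y,z):
    """tool-axis shift in units of full scale to reach world TCP"""
    T=tool_T(); return T[:3,:3].T@(np.array([x,y,z])-T[:3,3])/0.025
E
python3 - <<'E'
from h import *
for n in("top","side"):
    p=cv2.imread(f"pics/{n}0.png"); d=np.load(f"{n}0.npy"); cal=optics.calibration(n)
    for c in HUE:
        for (ctr,rad),e in blobs(p,c):
            u,v=e[0]
            print(n,c,np.round([u,v,rad],1),np.round(e[1],1),"z62",onplane(cal,u,v,.062)[:2].round(4),"z18",onplane(cal,u,v,.018)[:2].round(4),"dep",ondepth(cal,u,v,d[int(v),int(u)]).round(3))
E
```

```text
top red [421.2 256.8  11.9] [22.3 23.3] z62 [ 0.4622 -0.1651] z18 [ 0.4642 -0.1717] dep [ 0.462 -0.165  0.062]
top red [282.7 202.6   7. ] [12.6 13.3] z62 [0.5691 0.0843] z18 [0.5757 0.0885] dep [0.566 0.082 0.085]
top red [137.1 210.8  17.4] [33.2 34.2] z62 [0.5623 0.3543] z18 [0.5686 0.3704] dep [0.57  0.373 0.011]
top red [422.6  68.2   6. ] [10.1 11.1] z62 [ 0.8136 -0.1825] z18 [ 0.831  -0.1899] dep [ 0.812 -0.182  0.066]
top red [465.1  62.3   5.8] [ 9.8 11.5] z62 [ 0.8218 -0.2617] z18 [ 0.8396 -0.2726] dep [ 0.82  -0.261  0.066]
top red [507.9  56.4   6.3] [10.  11.8] z62 [ 0.83   -0.3413] z18 [ 0.8481 -0.3557] dep [ 0.83  -0.342  0.061]
top red [440.1  39.5   6.2] [ 9.8 11.6] z62 [ 0.8675 -0.2173] z18 [ 0.8872 -0.2263] dep [ 0.868 -0.217  0.061]
top red [482.5  33.7   6.5] [ 9.9 12. ] z62 [ 0.8756 -0.2965] z18 [ 0.8958 -0.309 ] dep [ 0.875 -0.296  0.064]
top red [525.3  27.8   5.9] [10.  10.9] z62 [ 0.8838 -0.3764] z18 [ 0.9043 -0.3924] dep [ 0.885 -0.377  0.06 ]
top yellow [368.1 200.9  17.6] [33.9 34.3] z62 [ 0.5673 -0.0725] z18 [ 0.5738 -0.0752] dep [ 0.575 -0.076  0.011]
t
[... 1039 characters left out ...]
18 [ 0.4645 -0.2486] dep [ 0.462 -0.161  0.059]
side yellow [232.4 266.3  11.8] [17.6 23.3] z62 [0.6641 0.1832] z18 [0.6844 0.1185] dep [0.664 0.183 0.062]
side yellow [301.5 224.4  13.8] [15.4 28.4] z62 [0.5603 0.0116] z18 [ 0.5715 -0.068 ] dep [ 0.574 -0.087  0.007]
side blue [154.9 260.1  20.1] [ 7.4 52.1] z62 [0.8113 0.1785] z18 [0.8445 0.1135] dep [0.847 0.108 0.014]
side blue [356.8 247.1  15.1] [18.3 30.2] z62 [0.4409 0.0907] z18 [0.4418 0.018 ] dep [0.442 0.002 0.008]
side blue [271.5 189.3   8.3] [11.  16.4] z62 [ 0.6551 -0.1541] z18 [ 0.6746 -0.2482] dep [ 0.656 -0.156  0.061]
side green [343.4 286.1  14.6] [13.2 27.4] z62 [0.459  0.2231] z18 [0.4614 0.1619] dep [0.462 0.149 0.009]
```

```bash
python3 -m pendant '[[0,0,0,0,0,-0.0369],[0,0,0,0,0,-0.0369],[0,0,0,0,0,-0.0369],[0,0,0,0,0,0]]' 1 15
python3 -m pendant '[[-0.9,-0.9,0,0,0,0],[-0.9,-0.9,0,0,0,0],[-0.9,-0.9,0,0,0,0],[-0.9,-0.9,0,0,0,0],[-0.9,-0.9,0,0,0,0]]'
python3 -m pendant '[[-0.9,-0.9,0,0,0,0],[-0.9,-0.9,0,0,0,0],[-0.9,-0.9,0,0,0,0],[-0.9,-0.9,0,0,0,0],[-0.9,-0.9,0,0,0,0]]'
python3 -c "
from h import *
print(delta(.462,-.165,.15),R.from_matrix(tool_T()[:3,:3]).as_matrix().round(3),r.get_state()['q'].round(2))"
```

```text
clock: 0.43
tool_pos: [0.2131, 0.5871, 0.2382]
eef_rot: [-0.001, 1.0, -0.001, -0.0]
contact_force: [-0.3, -0.2, 0.7]
opening: 1.003
finger_force: 0.0
clock: 0.85
tool_pos: [0.3263, 0.4738, 0.2385]
eef_rot: [0.002, 1.0, -0.0, -0.0]
contact_force: [0.2, -0.1, -0.3]
opening: 1.001
finger_force: 0.0
clock: 1.27
tool_pos: [0.4389, 0.3612, 0.2386]
eef_rot: [0.002, 1.0, -0.0, -0.0]
contact_force: [0.2, -0.4, 0.8]
opening: 1.0
finger_force: 0.0
[ -1.00543485 -21.04370308   3.54766011] [[-1.     0.004 -0.   ]
 [ 0.004  1.    -0.   ]
 [ 0.    -0.    -1.   ]] [-0.57  0.63 -0.33  1.74  0.26  0.83  0.54]
```

```bash
for i in 1 2 3 4; do :; done
python3 -m pendant '[[-0.2,-1,0,0,0,0],[-0.2,-1,0,0,0,0],[-0.2,-1,0,0,0,0],[-0.2,-1,0,0,0,0],[-0.2,-1,0,0,0,0]]' >/dev/null
python3 -m pendant '[[0,-1,0,0,0,0],[0,-1,0,0,0,0],[0,-1,0,0,0,0],[0,-1,0,0,0,0],[0,-1,0,0,0,0]]'>/dev/null
python3 -m pendant '[[0,-1,0,0,0,0],[0,-1,0,0,0,0],[0,-1,0,0,0,0],[0,-1,0,0,0,0],[0,-1,0,0,0,0]]'>/dev/null
python3 -m pendant '[[0,-1,0,0,0,0],[0,-1,0,0,0,0],[0,-1,0,0,0,0],[0,-1,0,0,0,0],[0,-1,0,0,0,0]]'>/dev/null
python3 -m pendant '[[0,-0.5,0,0,0,0],[0,-0.5,0,0,0,0],[0,0,0,0,0,0]]'
cat >> h.py <<'E'
def wrist(name,c,z):
    T=tool_T(); cal=optics.calibration("wrist"); p,d=optics.snapshot("wrist"); cv2.imwrite(f"pics/{name}.png",p)
    T=T@cal["tool_from_camera"]
    for (ctr,rad),e in blobs(p,c,300):
        u,v=e[0]; print(c,np.round([u,v,rad],1),np.round(e[1],1),f"z{z}",onplane(cal,u,v,z,T)[:2].round(4),"dep",ondepth(cal,u,v,d[int(v),int(u)],T).round(4))
E
python3 -c "
from h import *
print(delta(.462,-.165,.033))
wrist('w1','red',.062)"
```

```text
clock: 3.18
tool_pos: [0.4624, -0.1655, 0.2384]
eef_rot: [0.004, 1.0, -0.001, -0.0]
contact_force: [0.2, -0.1, -0.3]
opening: 1.0
finger_force: 0.0
[0.01200526 0.03220116 8.21439771]
red [576.1 320.   18. ] [25.3 35.7] z0.062 [0.5764 0.0958] dep [0.5623 0.0772 0.0851]
red [317.4 212.4  23.4] [45.2 45.7] z0.062 [ 0.462  -0.1651] dep [ 0.4619 -0.1651  0.0623]
```

View pics/w1.png

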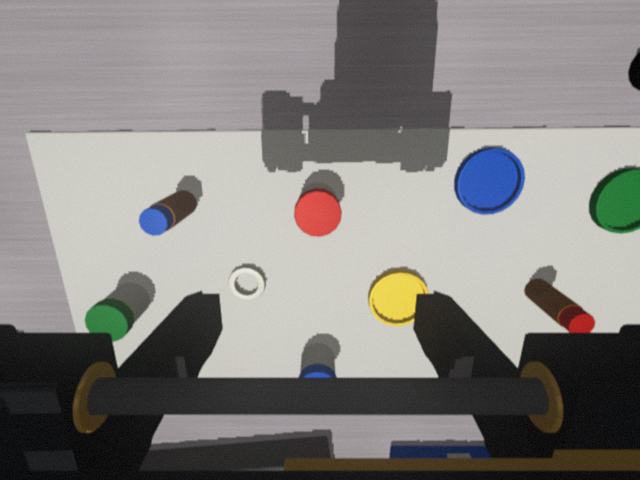

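The wrist picture shows the red cap at (318,212), centred between the fingers, and its position agrees with the top camera to within a millimetre. I'll descend and grip.

```bash
python3 -m pendant '[[0,0,1,0,0,0],[0,0,1,0,0,0],[0,0,1,0,0,0],[0,0,1,0,0,0],[0,0,1,0,0,0]]'>/dev/null
python3 -m pendant '[[0,0,1,0,0,0],[0,0,1,0,0,0],[0,0,0.8,0,0,0],[0,0,0.4,0,0,0],[0,0,0,0,0,0]]'
python3 -m pendant '[[0,0,0,0,0,0],[0,0,0,0,0,0],[0,0,0,0,0,0],[0,0,0,0,0,0],[0,0,0,0,0,0]]' -1 20
python3 -m pendant '[[0,0,0,0,0,0],[0,0,0,0,0,0],[0,0,0,0,0,0],[0,0,0,0,0,0],[0,0,0,0,0,0]]'
```

```text
clock: 4.07
tool_pos: [0.4622, -0.1603, 0.0318]
eef_rot: [-0.0, 1.0, 0.001, -0.002]
contact_force: [0.4, 0.0, 0.3]
opening: 1.001
finger_force: 0.0
clock: 4.48
tool_pos: [0.4634, -0.1626, 0.0344]
eef_rot: [0.0, 1.0, -0.0, 0.001]
contact_force: [0.2, -0.8, 1.3]
opening: 0.643
finger_force: 0.0
clock: 4.9
tool_pos: [0.4632, -0.1627, 0.034]
eef_rot: [0.0, 1.0, -0.0, 0.0]
contact_force: [-0.5, -1.6, 5.6]
opening: 0.485
finger_force: 20.0
```

```bash
python3 -m pendant '[[0,0,-0.5,0,0,0],[0,0,-0.9,0,0,0],[0,0,-1,0,0,0],[0,0,-1,0,0,0],[0,0,-1,0,0,0]]'
python3 -m pendant '[[-0.2,0.6,0,0,0,0],[-0.2,1,0,0,0,0],[-0.2,1,0,0,0,0],[-0.2,1,0,0,0,0],[-0.2,1,0,0,0,0]]' >/dev/null
python3 -m pendant '[[-0.2,1,0,0,0,0],[-0.2,1,0,0,0,0],[-0.2,1,0,0,0,0],[-0.2,1,0,0,0,0],[-0.2,1,0,0,0,0]]' >/dev/null
python3 -m pendant '[[-0.2,1,0,0,0,0],[-0.2,1,0,0,0,0],[-0.2,1,0,0,0,0],[-0.2,1,0,0,0,0],[-0.2,1,0,0,0,0]]' >/dev/null
python3 -m pendant '[[-0.2,1,0,0,0,0],[-0.2,1,0,0,0,0],[-0.2,1,0,0,0,0],[-0.2,1,0,0,0,0],[-0.2,0.6,0,0,0,0]]' >/dev/null
python3 -m pendant '[[0,0.6,0,0,0,0],[0,0,0,0,0,0],[0,0,0,0,0,0]]'
python3 -c "
from h import *
print(delta(.569,.371,.039))
wrist('w2','red',.018)"
```

```text
clock: 5.32
tool_pos: [0.4624, -0.162, 0.1444]
eef_rot: [-0.0, 1.0, 0.0, -0.001]
contact_force: [0.6, 0.1, -2.0]
opening: 0.486
finger_force: 20.0
clock: 7.23
tool_pos: [0.562, 0.3329, 0.143]
eef_rot: [-0.001, 1.0, -0.0, -0.001]
contact_force: [0.9, -1.3, -0.7]
opening: 0.487
finger_force: 20.0
[-0.28916477  1.52515225  4.1592806 ]
red [317.3 332.7  57.7] [101.  114.7] z0.018 [0.6551 0.3336] dep [0.5556 0.3337 0.1713]
red [367.5 235.2  42.2] [77.9 83.6] z0.018 [0.5666 0.3729] dep [0.5693 0.3741 0.0097]
```

View pics/w2.png

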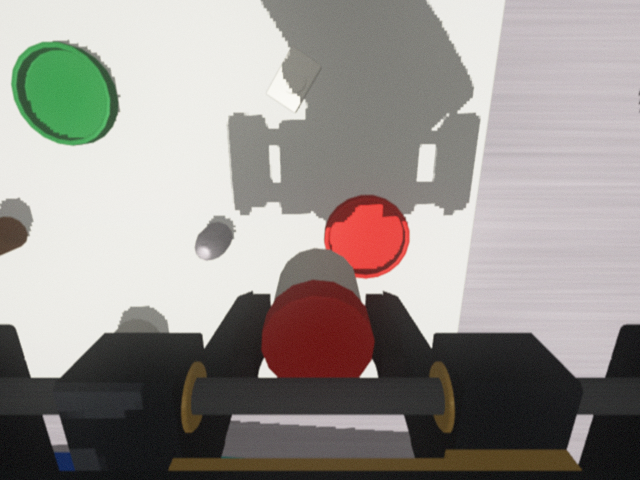

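The red pot is held at (318,335), and the red cup is at (367,235), i.e. (0.568,0.373).

```bash
python3 -m pendant '[[-0.15,0.8,0,0,0,0],[-0.13,0.75,0,0,0,0],[0,0,0.9,0,0,0],[0,0,1,0,0,0],[0,0,1,0,0,0]]'
python3 -m pendant '[[0,0,0.8,0,0,0],[0,0,0.3,0,0,0],[0,0,0.1,0,0,0],[0,0,0.04,0,0,0],[0,0,0,0,0,0]]'
python3 -m pendant '[[0,0,0.04,0,0,0],[0,0,0.04,0,0,0],[0,0,0,0,0,0]]'
```

```text
clock: 7.7
tool_pos: [0.5706, 0.3696, 0.0708]
eef_rot: [0.001, 1.0, -0.0, 0.0]
contact_force: [-0.1, -0.6, -0.5]
opening: 0.484
finger_force: 20.0
clock: 8.12
tool_pos: [0.5708, 0.3713, 0.0414]
eef_rot: [0.0, 1.0, 0.0, 0.001]
contact_force: [0.5, -0.7, -0.8]
opening: 0.485
finger_force: 20.0
clock: 8.37
tool_pos: [0.5704, 0.3716, 0.039]
eef_rot: [0.0, 1.0, 0.0, 0.0]
contact_force: [-0.5, 0.9, -0.6]
opening: 0.484
finger_force: 20.0
```

```bash
python3 -m pendant '[[0,0,0.04,0,0,0],[0,0,0,0,0,0],[0,0,0,0,0,0]]' | grep -E "force|pos"
python3 -m pendant '[[0,0,0.04,0,0,0],[0,0,0,0,0,0],[0,0,0,0,0,0]]'| grep -E "force|pos"
```

```text
tool_pos: [0.5704, 0.3718, 0.0381]
contact_force: [-1.0, -0.5, 6.0]
finger_force: 20.0
tool_pos: [0.5704, 0.3717, 0.038]
contact_force: [-2.2, -1.8, 10.6]
finger_force: 20.0
```

```bash
python3 -m pendant '[[0,0,-0.05,0,0,0],[0,0,0,0,0,0],[0,0,0,0,0,0],[0,0,0,0,0,0],[0,0,0,0,0,0]]' - 3 >/dev/null
python3 -m pendant '[[0,0,0,0,0,0],[0,0,0,0,0,0],[0,0,0,0,0,0],[0,0,0,0,0,0],[0,0,0,0,0,0]]' 1
python3 -m pendant '[[0,0,-0.3,0,0,0],[0,0,-0.8,0,0,0],[0,0,-1,0,0,0],[0,0,-1,0,0,0],[0,0,-1,0,0,0]]'>/dev/null
python3 -m pendant '[[-0.4,-1,-0.5,0,0,0],[-0.4,-1,-0.5,0,0,0],[-0.4,-1,0,0,0,0],[-0.4,-1,0,0,0,0],[-0.4,-1,0,0,0,0]]'>/dev/null
python3 -m pendant '[[-0.6,-1,0,0,0,0],[-0.6,-1,0,0,0,0],[-0.6,-1,0,0,0,0],[0,0,0,0,0,0],[0,0,0,0,0,0]]'
python3 -c "
from h import *
print(delta(.666,.171,.034))
wrist('w3','yellow',.062); p,d=optics.snapshot('top'); cv2.imwrite('pics/t3.png',cv2.resize(p[100:320,80:400],None,fx=2,fy=2))"
```

```text
clock: 9.7
tool_pos: [0.5699, 0.3713, 0.0372]
eef_rot: [0.0, 1.0, -0.0, -0.0]
contact_force: [-0.6, 0.9, -0.2]
opening: 0.848
finger_force: 0.0
clock: 10.95
tool_pos: [0.6661, 0.1685, 0.1653]
eef_rot: [0.002, 1.0, -0.001, 0.0]
contact_force: [0.1, 1.2, 1.1]
opening: 0.996
finger_force: 0.0
[0.00732932 0.10752788 5.25082112]
yellow [464.1 464.3  58.5] [ 10.2 128.4] z0.062 [0.8859 0.3026] dep [0.6487 0.1989 0.2571]
yellow [584.4 460.2  60.5] [ 17.9 110.9] z0.062 [0.8812 0.4117] dep [0.6487 0.2235 0.2562]
yellow [323.8 237.2  29.8] [57.3 58.6] z0.062 [0.6655 0.1737] dep [0.665  0.1737 0.0635]
yellow [ 21.5 110.7  46.7] [53.5 96.2] z0.062 [ 0.5782 -0.0221] dep [ 0.5773 -0.062   0.0102]
```

View pics/t3.png

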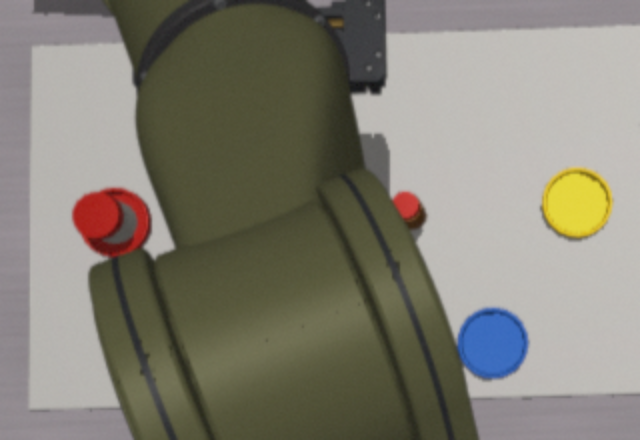

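View pics/w3.png

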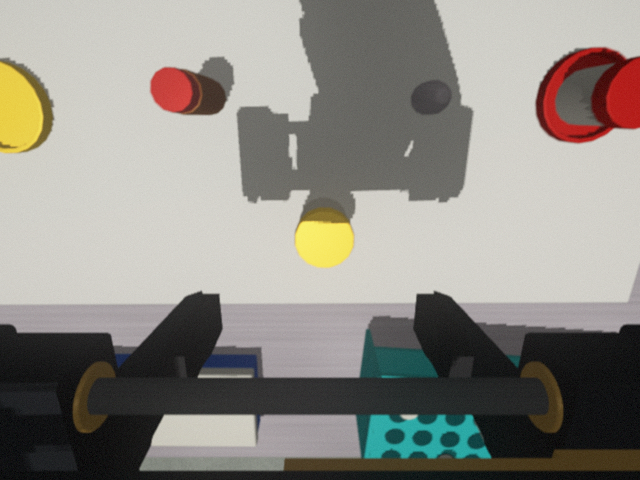

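The red pot stands upright in its cup: the cap is at crop (100,215) in the top picture, with the lean that perspective explains. The yellow cap is centred at (324,237).

```bash
python3 -m pendant '[[0,0.15,0.8,0,0,0],[0,0,1,0,0,0],[0,0,1,0,0,0],[0,0,1,0,0,0],[0,0,1,0,0,0]]' >/dev/null
python3 -m pendant '[[0,0,0.4,0,0,0],[0,0,0.05,0,0,0],[0,0,0,0,0,0]]'
python3 -m pendant '[[0,0,0,0,0,0],[0,0,0,0,0,0],[0,0,0,0,0,0],[0,0,0,0,0,0],[0,0,0,0,0,0]]' -1 20 >/dev/null
python3 -m pendant '[[0,0,0,0,0,0],[0,0,0,0,0,0],[0,0,0,0,0,0],[0,0,0,0,0,0],[0,0,0,0,0,0]]'
python3 -m pendant '[[0,0,-0.5,0,0,0],[0,0,-0.9,0,0,0],[0,0,-1,0,0,0],[0,0,-1,0,0,0],[0,0,-1,0,0,0]]' >/dev/null
python3 -m pendant '[[0.4,-0.6,0,0,0,0],[0.4,-1,0,0,0,0],[0.4,-1,0,0,0,0],[0.4,-1,0,0,0,0],[0.4,-1,0,0,0,0]]' >/dev/null
python3 -m pendant '[[0.4,-1,0,0,0,0],[0.4,-1,0,0,0,0],[0.4,-1,0,0,0,0],[0.4,-1,0,0,0,0],[0,-0.9,0,0,0,0]]' >/dev/null
python3 -m pendant '[[0,0,0,0,0,0],[0,0,0,0,0,0]]'
python3 -c "
from h import *
print(delta(.574,-.0755,.04))
wrist('w4','yellow',.018)"
```

```text
clock: 11.72
tool_pos: [0.6646, 0.1765, 0.0339]
eef_rot: [-0.001, 1.0, 0.0, -0.0]
contact_force: [0.3, 0.5, 0.8]
opening: 1.002
finger_force: 0.0
clock: 12.55
tool_pos: [0.6652, 0.1749, 0.0339]
eef_rot: [0.0, 1.0, -0.0, 0.0]
contact_force: [0.9, -0.3, 1.4]
opening: 0.486
finger_force: 20.0
clock: 13.97
tool_pos: [0.5751, -0.0639, 0.1443]
eef_rot: [0.002, 1.0, -0.0, 0.0]
contact_force: [-0.1, 0.3, -0.5]
opening: 0.483
finger_force: 20.0
[ 0.0438541  -0.4639258   4.17187969]
yellow [317.5 336.8  57.5] [ 94.9 116.6] z0.018 [ 0.6736 -0.0635] dep [ 0.5704 -0.063   0.1726]
yellow [303.1 223.9  42.4] [76.3 85.5] z0.018 [ 0.5711 -0.0743] dep [ 0.5732 -0.0746  0.0108]
```

```bash
python3 -m pendant '[[0.05,-0.45,0,0,0,0],[0,0,0.9,0,0,0],[0,0,1,0,0,0],[0,0,1,0,0,0],[0,0,0.8,0,0,0]]' >/dev/null
python3 -m pendant '[[0,0,0.3,0,0,0],[0,0,0.1,0,0,0],[0,0,0.06,0,0,0],[0,0,0,0,0,0],[0,0,0,0,0,0]]'
python3 -m pendant '[[0,0,0.04,0,0,0],[0,0,0,0,0,0],[0,0,0,0,0,0]]' | grep -E "_force|pos"
python3 -m pendant '[[0,0,0.04,0,0,0],[0,0,0,0,0,0],[0,0,0,0,0,0]]' | grep -E "_force|pos"
```

```text
clock: 14.85
tool_pos: [0.5747, -0.0736, 0.0409]
eef_rot: [-0.0, 1.0, 0.0, 0.001]
contact_force: [1.1, 0.6, -0.9]
opening: 0.481
finger_force: 20.0
tool_pos: [0.574, -0.0737, 0.0392]
contact_force: [-0.0, -0.1, -1.4]
finger_force: 20.0
tool_pos: [0.574, -0.0737, 0.0378]
contact_force: [-0.4, 0.7, 0.1]
finger_force: 20.0
```

```bash
python3 -m pendant '[[0,0,0.02,0,0,0],[0,0,0,0,0,0],[0,0,0,0,0,0]]' | grep -E "_force|pos"
python3 -m pendant '[[0,0,0.02,0,0,0],[0,0,0,0,0,0],[0,0,0,0,0,0]]' | grep -E "_force|pos"
```

```text
tool_pos: [0.5742, -0.0737, 0.0377]
contact_force: [0.1, 0.3, 5.4]
finger_force: 20.0
tool_pos: [0.5743, -0.0738, 0.0376]
contact_force: [-1.3, -0.0, 8.3]
finger_force: 20.0
```

```bash
python3 -m pendant '[[0,0,-0.04,0,0,0],[0,0,0,0,0,0],[0,0,0,0,0,0],[0,0,0,0,0,0],[0,0,0,0,0,0]]' - 3 >/dev/null
python3 -m pendant '[[0,0,0,0,0,0],[0,0,0,0,0,0],[0,0,0,0,0,0],[0,0,0,0,0,0],[0,0,0,0,0,0]]' 1
python3 -m pendant '[[0,0,-0.3,0,0,0],[0,0,-0.8,0,0,0],[0,0,-1,0,0,0],[0,0,-1,0,0,0],[0,0,-1,0,0,0]]'>/dev/null
python3 -m pendant '[[-0.8,-0.9,-0.5,0,0,0],[-0.8,-0.9,-0.5,0,0,0],[-0.8,-0.9,0,0,0,0],[-0.85,-0.95,0,0,0,0],[0,0,0,0,0,0]]'
python3 -m pendant '[[0,0,0,0,0,0]]' >/dev/null
python3 -c "
from h import *
print(delta(.656,-.167,.034))
wrist('w5','blue',.062);wrist('w5','yellow',.066)"
```

```text
clock: 16.68
tool_pos: [0.5737, -0.0736, 0.0376]
eef_rot: [-0.0, 1.0, 0.0, -0.0]
contact_force: [-0.9, -0.4, 0.4]
opening: 0.845
finger_force: 0.0
clock: 17.52
tool_pos: [0.658, -0.1723, 0.1661]
eef_rot: [0.004, 1.0, -0.003, 0.003]
contact_force: [-0.2, -1.3, 0.7]
opening: 1.004
finger_force: 0.0
[-2.92629614e-02  1.15487490e-03  5.25090217e+00]
blue [316.7 239.6  29.5] [56.7 57.4] z0.062 [ 0.6564 -0.1668] dep [ 0.6558 -0.1668  0.0638]
yellow [437.9 120.8  52. ] [ 88.1 102.8] z0.066 [ 0.5738 -0.0864] dep [ 0.5738 -0.0864  0.0661]
```

View pics/w5.png

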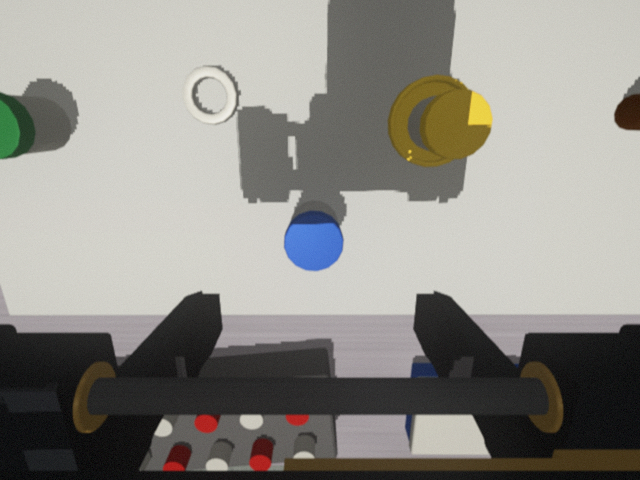

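Yellow stands upright in its cup (cap at (458,124)), and the blue cap is centred at (314,240).

```bash
python3 -m pendant '[[0,0,0.8,0,0,0],[0,0,1,0,0,0],[0,0,1,0,0,0],[0,0,1,0,0,0],[0,0,1,0,0,0]]' >/dev/null
python3 -m pendant '[[0,0,0.4,0,0,0],[0,0,0.05,0,0,0],[0,0,0,0,0,0]]'
python3 -m pendant '[[0,0,0,0,0,0],[0,0,0,0,0,0],[0,0,0,0,0,0],[0,0,0,0,0,0],[0,0,0,0,0,0]]' -1 20 >/dev/null
python3 -m pendant '[[0,0,0,0,0,0],[0,0,0,0,0,0],[0,0,0,0,0,0],[0,0,0,0,0,0],[0,0,0,0,0,0]]'
python3 -m pendant '[[0,0,-0.5,0,0,0],[0,0,-0.9,0,0,0],[0,0,-1,0,0,0],[0,0,-1,0,0,0],[0,0,-1,0,0,0]]' >/dev/null
python3 -m pendant '[[0.7,0.5,0,0,0,0],[0.8,0.7,0,0,0,0],[0.8,0.7,0,0,0,0],[0.8,0.7,0,0,0,0],[0.8,0.7,0,0,0,0]]' >/dev/null
python3 -m pendant '[[0.8,0.7,0,0,0,0],[0.8,0.7,0,0,0,0],[0.8,0.7,0,0,0,0],[0.8,0.7,0,0,0,0],[0.8,0.6,0,0,0,0]]' >/dev/null
python3 -m pendant '[[0.4,0.3,0,0,0,0],[0,0,0,0,0,0],[0,0,0,0,0,0]]'
python3 -c "
from h import *
print(delta(.442,.009,.04))
wrist('w6','blue',.018)"
```

```text
clock: 18.37
tool_pos: [0.6548, -0.1638, 0.0342]
eef_rot: [-0.001, 1.0, 0.0, -0.0]
contact_force: [-0.9, 0.1, 0.7]
opening: 0.998
finger_force: 0.0
clock: 19.2
tool_pos: [0.6552, -0.1652, 0.0341]
eef_rot: [0.0, 1.0, -0.0, 0.0]
contact_force: [0.5, -0.9, 1.5]
opening: 0.481
finger_force: 20.0
clock: 20.7
tool_pos: [0.4478, 0.0106, 0.1445]
eef_rot: [-0.001, 1.0, 0.0, 0.0]
contact_force: [-0.9, -0.1, -1.4]
opening: 0.483
finger_force: 20.0
[ 0.23466139 -0.06302163  4.18100598]
blue [317.5 337.4  56.9] [ 92.8 115.7] z0.018 [0.5471 0.0115] dep [0.4435 0.0114 0.1726]
blue [315.5 219.1  42.6] [79.  84.6] z0.018 [0.4401 0.0098] dep [0.4422 0.0098 0.0105]
```

```bash
python3 -m pendant '[[0.25,-0.05,0,0,0,0],[0,0,0.9,0,0,0],[0,0,1,0,0,0],[0,0,1,0,0,0],[0,0,0.8,0,0,0]]' >/dev/null
python3 -m pendant '[[0,0,0.3,0,0,0],[0,0,0.1,0,0,0],[0,0,0.06,0,0,0],[0,0,0.04,0,0,0],[0,0,0,0,0,0]]'
python3 -m pendant '[[0,0,0.03,0,0,0],[0,0,0,0,0,0],[0,0,0,0,0,0]]' | grep -E "_force|pos"
python3 -m pendant '[[0,0,0.02,0,0,0],[0,0,0,0,0,0],[0,0,0,0,0,0]]' | grep -E "_force|pos"
```

```text
clock: 21.58
tool_pos: [0.4421, 0.0082, 0.0399]
eef_rot: [0.0, 1.0, -0.0, 0.0]
contact_force: [0.4, 0.1, -1.2]
opening: 0.487
finger_force: 20.0
tool_pos: [0.4419, 0.0085, 0.0393]
contact_force: [-0.2, -0.0, -1.0]
finger_force: 20.0
tool_pos: [0.4416, 0.0087, 0.0386]
contact_force: [0.1, -0.2, -1.2]
finger_force: 20.0
```

```bash
python3 -m pendant '[[0,0,0.02,0,0,0],[0,0,0,0,0,0],[0,0,0,0,0,0]]' | grep -E "_force|pos"
python3 -m pendant '[[0,0,0.02,0,0,0],[0,0,0,0,0,0],[0,0,0,0,0,0]]' | grep -E "_force|pos"
```

```text
tool_pos: [0.4416, 0.0088, 0.0381]
contact_force: [0.4, 0.5, -0.0]
finger_force: 20.0
tool_pos: [0.4417, 0.0087, 0.0379]
contact_force: [-0.7, 1.2, 5.3]
finger_force: 20.0
```

```bash
python3 -m pendant '[[0,0,-0.02,0,0,0],[0,0,0,0,0,0],[0,0,0,0,0,0],[0,0,0,0,0,0],[0,0,0,0,0,0]]' - 3 >/dev/null
python3 -m pendant '[[0,0,0,0,0,0],[0,0,0,0,0,0],[0,0,0,0,0,0],[0,0,0,0,0,0],[0,0,0,0,0,0]]' 1
python3 -m pendant '[[0,0,-0.3,0,0,0],[0,0,-0.8,0,0,0],[0,0,-1,0,0,0],[0,0,-1,0,0,0],[0,0,-1,0,0,0]]'>/dev/null
python3 -m pendant '[[-0.3,-0.9,-0.5,0,0,0],[-0.3,-0.9,-0.5,0,0,0],[-0.4,-1,0,0,0,0],[-0.4,-1,0,0,0,0],[-0.4,-1,0,0,0,0]]' >/dev/null
python3 -m pendant '[[-0.4,-1,0,0,0,0],[-0.4,-1,0,0,0,0],[-0.4,-1,0,0,0,0],[-0.4,-1,0,0,0,0],[-0.4,-1,0,0,0,0]]' >/dev/null
python3 -m pendant '[[-0.4,-1,0,0,0,0],[-0.4,-1,0,0,0,0],[-0.4,-1,0,0,0,0],[-0.4,-1,0,0,0,0],[-0.4,-0.8,0,0,0,0]]' >/dev/null
python3 -m pendant '[[0,0,0,0,0,0],[0,0,0,0,0,0]]'
python3 -c "
from h import *
print(delta(.576,-.382,.034))
wrist('w7','green',.062)
p,d=optics.snapshot('top'); cv2.imwrite('pics/t7.png',p)"
```

```text
clock: 23.42
tool_pos: [0.4414, 0.0088, 0.038]
eef_rot: [-0.0, 1.0, -0.0, -0.0]
contact_force: [-0.9, -0.1, -0.3]
opening: 0.849
finger_force: 0.0
clock: 25.25
tool_pos: [0.5858, -0.3571, 0.1645]
eef_rot: [0.001, 1.0, 0.0, -0.001]
contact_force: [0.0, 1.8, -0.2]
opening: 0.996
finger_force: 0.0
[ 0.3826945  -0.99763485  5.22152007]
green [290.7 236.6  21.6] [24.6 38.2] z0.062 [ 0.5842 -0.3756] dep [ 0.5839 -0.3755  0.0628]
```

View pics/t7.png

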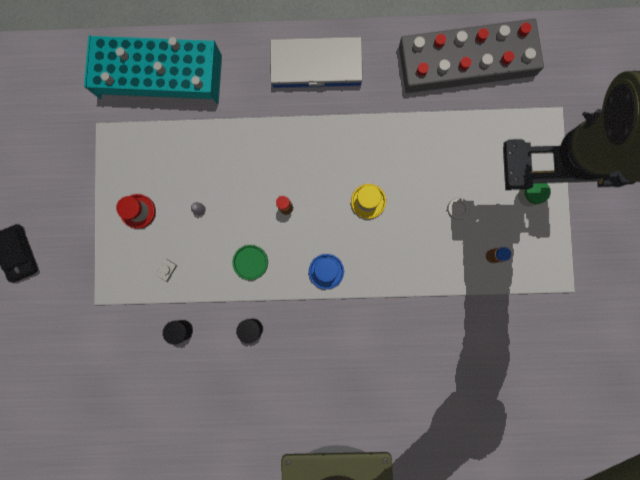

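View pics/w7.png

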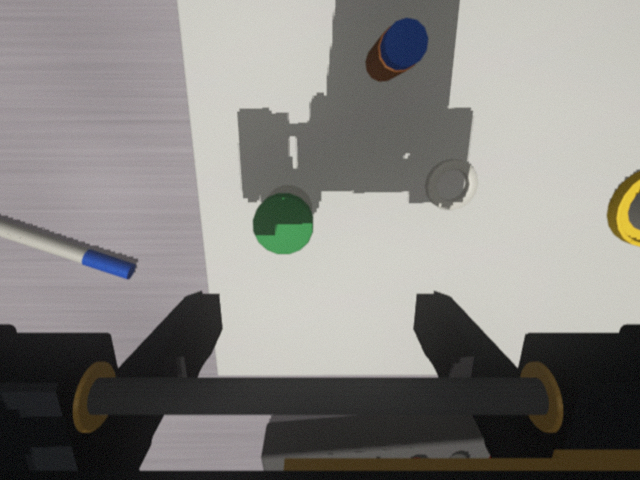

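Red, yellow and blue are in their cups in the top picture (caps at about (128,207), (369,195) and (327,270)). In the wrist picture the green cap is centred at (283,224), which matches (0.576,-0.382).

```bash
python3 -m pendant '[[0.2,-0.5,0,0,0,0],[0.18,-0.5,0.8,0,0,0],[0,0,1,0,0,0],[0,0,1,0,0,0],[0,0,1,0,0,0]]' >/dev/null
python3 -m pendant '[[0,0,1,0,0,0],[0,0,0.35,0,0,0],[0,0,0.05,0,0,0],[0,0,0,0,0,0]]'
python3 -m pendant '[[0,0,0,0,0,0],[0,0,0,0,0,0],[0,0,0,0,0,0],[0,0,0,0,0,0],[0,0,0,0,0,0]]' -1 20 >/dev/null
python3 -m pendant '[[0,0,0,0,0,0],[0,0,0,0,0,0],[0,0,0,0,0,0],[0,0,0,0,0,0],[0,0,0,0,0,0]]'
python3 -m pendant '[[0,0,-0.5,0,0,0],[0,0,-0.9,0,0,0],[0,0,-1,0,0,0],[0,0,-1,0,0,0],[0,0,-1,0,0,0]]' >/dev/null
python3 -m pendant '[[0.2,0.6,0,0,0,0],[0.2,1,0,0,0,0],[0.2,1,0,0,0,0],[0.2,1,0,0,0,0],[0.2,1,0,0,0,0]]' >/dev/null
python3 -m pendant '[[0.2,1,0,0,0,0],[0.2,1,0,0,0,0],[0.2,1,0,0,0,0],[0.2,1,0,0,0,0],[0.2,1,0,0,0,0]]' >/dev/null
python3 -m pendant '[[0.2,1,0,0,0,0],[0.2,1,0,0,0,0],[0.2,1,0,0,0,0],[0.2,1,0,0,0,0],[0.2,1,0,0,0,0]]' >/dev/null
python3 -m pendant '[[0.2,1,0,0,0,0],[0.2,1,0,0,0,0],[0.2,1,0,0,0,0],[0.2,1,0,0,0,0],[0.2,0.9,0,0,0,0]]' >/dev/null
python3 -m pendant '[[0.2,0.7,0,0,0,0],[0.2,0.4,0,0,0,0],[0,0,0,0,0,0],[0,0,0,0,0,0]]'
python3 -c "
from h import *
print(delta(.464,.155,.04))
wrist('w8','green',.018)"
```

```text
clock: 26.1
tool_pos: [0.5769, -0.3812, 0.0358]
eef_rot: [-0.0, 1.0, 0.0, -0.0]
contact_force: [-0.1, -1.0, 1.1]
opening: 1.0
finger_force: 0.0
clock: 26.93
tool_pos: [0.577, -0.3813, 0.0355]
eef_rot: [0.0, 1.0, -0.0, -0.0]
contact_force: [1.0, -1.4, 0.7]
opening: 0.485
finger_force: 20.0
clock: 29.35
tool_pos: [0.4668, 0.1333, 0.1457]
eef_rot: [-0.0, 1.0, -0.001, -0.0]
contact_force: [-0.1, 0.1, -0.5]
opening: 0.489
finger_force: 20.0
[0.11097955 0.87195354 4.22649199]
green [319.4 338.5  55.8] [ 83.6 108.7] z0.018 [0.5678 0.1357] dep [0.4628 0.1349 0.1743]
green [346.8 224.2  41.5] [70.6 77. ] z0.018 [0.4634 0.157 ] dep [0.4657 0.1576 0.0102]
```

View pics/w8.png

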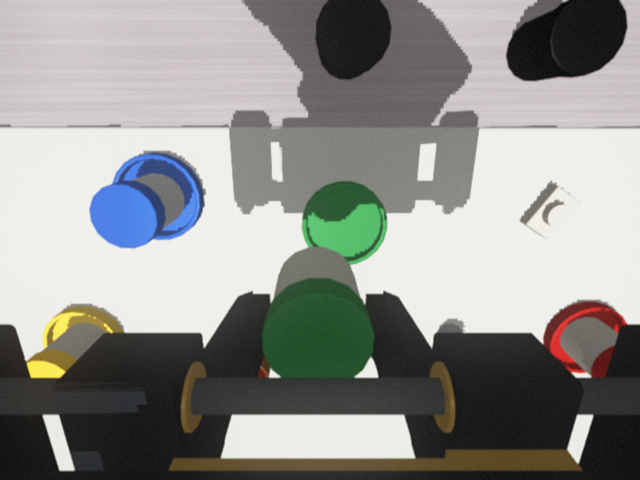

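The green pot is held at (318,335) and its cup is centred at (345,222), i.e. (0.464,0.156). The red, yellow and blue pots are upright in their cups.

```bash
python3 -m pendant '[[0.11,0.9,0,0,0,0],[0,0,0.9,0,0,0],[0,0,1,0,0,0],[0,0,1,0,0,0],[0,0,0.8,0,0,0]]' >/dev/null
python3 -m pendant '[[0,0,0.3,0,0,0],[0,0,0.1,0,0,0],[0,0,0.06,0,0,0],[0,0,0,0,0,0],[0,0,0,0,0,0]]'
python3 -m pendant '[[0,0,0.04,0,0,0],[0,0,0,0,0,0],[0,0,0,0,0,0]]' | grep -E "_force|pos"
python3 -m pendant '[[0,0,0.03,0,0,0],[0,0,0,0,0,0],[0,0,0,0,0,0]]' | grep -E "_force|pos"
```

```text
clock: 30.23
tool_pos: [0.4649, 0.1563, 0.0424]
eef_rot: [0.0, 1.0, 0.0, 0.001]
contact_force: [-0.2, -0.8, -1.3]
opening: 0.483
finger_force: 20.0
tool_pos: [0.4644, 0.1563, 0.0409]
contact_force: [0.2, 0.4, -0.4]
finger_force: 20.0
tool_pos: [0.4642, 0.1563, 0.0397]
contact_force: [0.8, 0.3, -1.5]
finger_force: 20.0
```

```bash
python3 -m pendant '[[0,0,0.02,0,0,0],[0,0,0,0,0,0],[0,0,0,0,0,0]]' | grep -E "_force|pos"
python3 -m pendant '[[0,0,0.02,0,0,0],[0,0,0,0,0,0],[0,0,0,0,0,0]]' | grep -E "_force|pos"
```

```text
tool_pos: [0.4643, 0.1563, 0.0394]
contact_force: [0.0, -0.4, 3.1]
finger_force: 20.0
tool_pos: [0.4644, 0.1563, 0.0393]
contact_force: [-1.2, -1.2, 9.1]
finger_force: 20.0
```

Touchdown. Release, rise and check.

```bash
python3 -m pendant '[[0,0,-0.03,0,0,0],[0,0,0,0,0,0],[0,0,0,0,0,0],[0,0,0,0,0,0],[0,0,0,0,0,0]]' - 3 >/dev/null
python3 -m pendant '[[0,0,0,0,0,0],[0,0,0,0,0,0],[0,0,0,0,0,0],[0,0,0,0,0,0],[0,0,0,0,0,0]]' 1
python3 -m pendant '[[0,0,-0.3,0,0,0],[0,0,-0.8,0,0,0],[0,0,-1,0,0,0],[0,0,-1,0,0,0],[0,0,-1,0,0,0]]'>/dev/null
python3 -m pendant '[[0,0,-1,0,0,0],[0,0,-1,0,0,0],[0,0,-1,0,0,0],[0,0,0,0,0,0],[0,0,0,0,0,0]]'
python3 -c "
from h import *
wrist('w9','green',.066)
p,d=optics.snapshot('side'); cv2.imwrite('pics/s9.png',p)"
```

```text
clock: 32.07
tool_pos: [0.4642, 0.1563, 0.0394]
eef_rot: [-0.0, 1.0, -0.0, -0.0]
contact_force: [-0.4, -0.5, -0.7]
opening: 0.85
finger_force: 0.0
clock: 32.9
tool_pos: [0.4648, 0.1564, 0.2184]
eef_rot: [0.0, 1.0, 0.0, 0.001]
contact_force: [0.1, 0.5, -0.1]
opening: 1.001
finger_force: 0.0
green [316.4 205.7  34.3] [55.9 62.7] z0.066 [0.4528 0.1564] dep [0.4528 0.1564 0.0659]
```

View pics/w9.png

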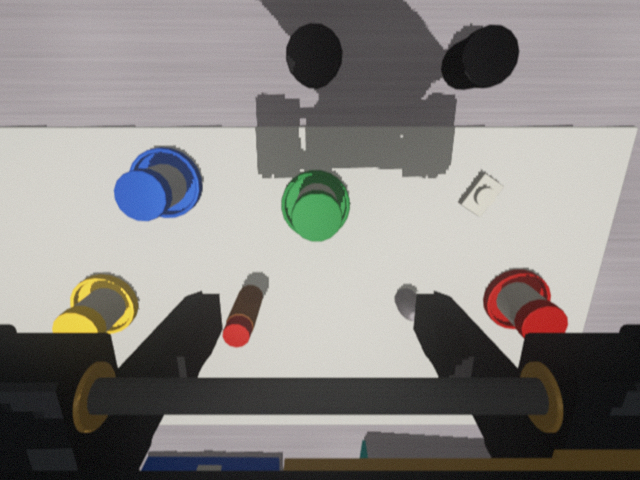

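View pics/s9.png

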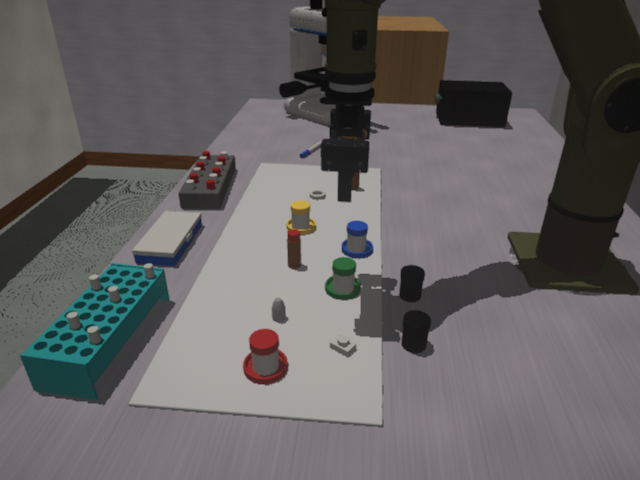

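All four pots stand upright in their matching cups (side picture: red (265,355), yellow (300,217), blue (357,238), green (343,277)), and the red vial still stands at (293,250).

```bash
python3 -c "
from plant import r
print(r.finish_job())"
```

```text
the job is handed in; nothing more can be done
None
```

The red, yellow, blue and green pots were set down gently, in that order, each upright in its matching cup; the vials and black look-alikes were left alone, and the job was handed in at about 33 s.

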